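# Ease the spring clip off the grow-light bracket pin with the forked wedge

### The job

The red-tabbed spring clip on the grow-light bracket's pin has to come off. Take the yellow forked wedge, slide it gently along the bracket plate under the clip, one prong each side of the pin, until the clip has spread, slipped out of its groove and lies on the flat of the wedge; then let the wedge lie flat on the plate, lift the clip away by its red tab and put it in the blue tray. Do not touch the clip with the gripper while it still grips the pin, do not force the wedge (less than 25 N on the clip, less than 30 N on the bracket), and leave the seedling pot and the bottle where they are.

Things in the scene. Friction and masses are not known exactly. Their poses are not given: they have to be found in the camera images.
- bracket: grow-light bracket, fixed to the bench. Origin on the bench under the upright pin's axis. Its level aluminium plate, top 40 mm above the bench, spans x -130 to +90 mm, y -45 to +45 mm, clear but for the pin. A white light bar (240 mm along y, 55 mm high) stands at x +97 to +147 mm. The wedge is slid along +x, coming from the -x side (nearer the robot)
- pin_foot (a point): point on the pin's axis, on the plate's top face (40 mm above the bench). The steel pin stands 25 mm above the plate: 14 mm thick at its foot, necked to 10 mm in a groove 5.5 mm above the plate, 14 mm again at 9.5 mm, then tapering to 6 mm at 16 mm and on to its tip
- clip_tab (a point): centre of the clip's red tab: 10 mm (x) by 12 mm (y) by 36 mm tall, gripped across y. Axes are the clip's, at the start parallel to the bracket's, this point then being 15 mm to -x of the pin axis and 26 mm above the plate; the tab's underside is 8 mm above the plate, its -x face 20 mm from the pin axis. With the clip level on the wedge's flat this point is 39 mm above the plate
- clip_wire (a point): middle of the clip, 15 mm to +x of and 20.5 mm below the tab centre; on the pin axis when seated. Clip (50 g): 5 mm spring wire lying level, wire centre at this height; seated, its underside is 3 mm above the plate. A cross wire (39 mm in y), its -x face 10 mm to -x, and two sprung jaws along both sides of the pin to 18.5 mm to +x. Raised 5 mm, under some 5 to 15 N, it springs over the pin's shoulder
- wedge_grip (a point): middle of the wedge's black grip block, 40 mm above the wedge's underside, which lies flat on the bench at the start. Block 44 mm (x) by 20 mm (y), from 16 to 60 mm above the underside, gripped across y from above. The nose points along +x. Yellow hard plastic, about 120 g. Fully home under the clip, this point is about 58 mm (45 to 61 mm) to -x of the pin axis
- wedge_nose (a point): middle between the two prong tips, on the underside: 137 mm to +x of and 40 mm below the grip block's middle. Each prong is 15 mm wide, with an 18 mm slot between them for the pin, 103 mm long. Prongs are 2.5 mm high at the nose, ramp up evenly to 16 mm at 55 mm behind the nose, then are flat at 16 mm as far as the grip block: the clip ends up lying on this flat
- dish: blue open tray, fixed to the bench, 160 mm (x) by 130 mm (y), walls 4 mm thick and 22 mm high, floor 4 mm thick. Origin at the centre of its underside
- seedling: black plant pot with a seedling, 72 mm across and 70 mm tall (leaves to 190 mm). Origin under its centre. Leave alone
- bottle: white nutrient bottle, 60 mm across, 160 mm tall. Origin under its centre. Leave alone
Mind the look-alikes: they are no part of the job. Leave any purple look-alike of the part that bears clip_tab alone.

How it is judged:
By the outcome, as a careful person would: the job done as asked, in the order asked, and still so for the second after the job is handed in, with the robot touching nothing.
It also fails if it takes over 67 s, if anything falls off the work surface, if the arm or the gripper's body presses on something with over 40 N, if the wrist force passes 120 N, or if a joint passes its speed limit or range.

### The arm

A 7-joint arm with a two-finger parallel gripper is mounted at the origin on the work surface. World frame = base frame: x ahead of the robot, y to its left, z up, the work surface at z = 0. Lengths are in m, angles in rad, forces in N, time in s.
With the tool pointing down it reaches from about 0.425 to 0.875 m from the base axis. Payload 4.7 kg.
Tool frame: the origin (TCP) lies at the very end of the fingers, on their centre line; the grasp point (between the pads) lies 19 mm behind it (ctrl.grasp_offset is the distance from the TCP to the grasp point, in m); z points along the fingers, y is the direction in which the jaws open and shut (so a half turn about z gives the same grasp; the last joint's range is limited). The gripper opens to 87 mm and grips with 3 to 60 N. Pads are 19 mm wide; open, the fingers measure 117 mm over their backs; the gripper's body (75 mm by 190 mm) begins 51 mm behind the grasp point.
Start: joints at [-1.294, 0.321, -0.07, 1.45, 0.023, 1.371, -0.057], TCP at [0.169, 0.628, 0.223] pointing down, gripper open.
Joint ranges: [-2.86, 2.86], [-0.3, 2.09], [-1.38, 1.24], [0.06, 2.45], [-1.56, 4.7], [0.09, 2.05], [-2.69, 2.69]. Speed limits (rad/s): [2.57, 2.57, 3.14, 3.14, 3.14, 3.14, 3.14].

### API

Orientations are given as a rotation vector (axis times angle).
In Python, from bench import ctrl gives the robot as it stands.
- The arm moves only by the shell command python3 -m creep 'ROWS' [FORCE]. ROWS is JSON, a list that holds one entry, the list of rows, each a list of 7 numbers: the opening, from 0 (shut) to 1 (fully open), then the shift along the tool's x, y, z in mm, then the turn, a rotation vector about the tool's x, y, z in rad. In form: [[[grip, dx, dy, dz, rx, ry, rz], ...]]. A call has 1 to 5 rows; each row is the pose to reach, as a shift and turn from the pose commanded when the call began, along the tool's axes at that moment; what a row does not reach only later rows make up. A row lasts 1/10 s, in which the tool goes at most 50 mm and 8.59 degrees, less where a joint would pass 70% of its speed; a pose out of reach is approached as far as the arm can. A call with a gripper value outside its range is refused whole. The fingers move at their own pace and stop on an object; FORCE is the grip in N (left out, the last holds). Time passes only in rows, so rows that repeat a pose let the fingers close. It gives the time, the measured TCP pose, the force and the opening at its end, in the units of the state.
- ctrl.get_state(): the state, without advancing time (a new reading comes with each control period).
- ctrl.get_image(name): name is "side" or "top" or "wrist"; returns the picture (384x512x3 uint8, red, green, blue); there is no depth.
- ctrl.camera_params(name): a dict with "K" (3x3 intrinsics, pixels), "pose" (4x4, takes a point from camera to world coordinates). Camera axes: x right, y down, z forward; pixel columns grow to the right and rows downward; lengths in m; the calibration is good to about 2 mm. A picture is of the moment at which its call begins: read the wrist's pose just before it. camera_params takes no time and is no camera call; for the wrist camera it gives the pose at the moment of the call.
- ctrl.close_job(): hands the job in, once; it reports no verdict.
The state is a dict: "time": time; "joint_positions": joint angles; "qd": joint speeds; "joint_torque": joint torques, N m; "position": TCP position; "tool_rot": TCP orientation; "ft_force": force on the tool from outside, world axes, zero at the start; "torque": the same for the moment, N m; "grip_width": opening from 0.0 (shut) to 1.0 (fully open).
Only numpy, scipy, OpenCV 4.12 (cv2) and the standard library are available. Lean on these libraries where they do the work, as an engineer would, in place of code of your own. Each camera call takes 0.05 s, during which the arm holds its last target. There are 200 camera calls.

## Working session

There is one attempt and no reset: what is moved stays moved. The work goes in short steps, Python scripts to look and compute and a shell command to move; the robot and the scene stay as the last step left them, time stands still between calls to the robot, and variables do not carry over. Pictures are saved under pics/ and viewed, about 8 in all and at most 12, crops included, and the job is handed in when it is done.

```bash
ls; mkdir -p pics; python3 - <<'E'
from bench import ctrl
import cv2,numpy as np
s=ctrl.get_state();print(s)
for n in("top","side"):
    im=ctrl.get_image(n);cv2.imwrite(f"pics/{n}0.png",im[:,:,::-1]);p=ctrl.camera_params(n);print(n,np.round(p["K"],1).tolist(),np.round(p["pose"],3).tolist())
a=[cv2.imread(f"pics/{n}0.png") for n in("top","side")]
E
```

```text
pics
{'time': 0.0, 'joint_positions': array([-1.29393121,  0.32179468, -0.07005412,  1.45167116,  0.02262858,
        1.37076059, -0.05691358]), 'qd': array([ 0.00030576,  0.00017853, -0.00047588,  0.00093767, -0.00095867,
        0.00069334,  0.00062688]), 'joint_torque': array([ 9.98440737e-04, -4.91306984e+01, -4.03451370e-01, -3.12521625e+01,
       -6.40251744e-02,  4.38611617e-02,  1.82257322e-04]), 'position': array([0.16877502, 0.6271492 , 0.22148158]), 'tool_rot': array([-4.11559728e-01, -3.11440752e+00,  2.89732534e-03]), 'ft_force': array([0.11432173, 0.22922035, 0.19153068]), 'torque': array([-0.00024007, -0.00081689, -0.04432936]), 'grip_width': 0.9983554322598623}
top [[356.0, 0.0, 260.5], [0.0, 356.0, 190.0], [0.0, 0.0, 1.0]] [[-0.025, -0.978, 0.208, 0.386], [-1.0, 0.024, -0.009, 0.0], [0.004, -0.208, -0.978, 0.974], [0.0, 0.0, 0.0, 1.0]]
side [[459.6, 0.0, 253.1], [0.0, 459.6, 188.2], [0.0, 0.0, 1.0]] [[-0.986, -0.106, 0.126, 0.465], [-0.164, 0.558, -0.813, 0.861], [0.016, -0.823, -0.568, 0.688], [0.0, 0.0, 0.0, 1.0]]
```

View pics/top0.png

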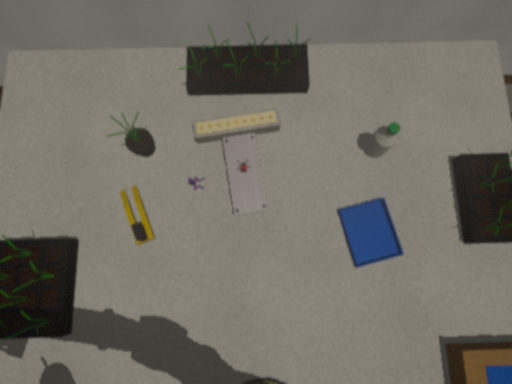

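View pics/side0.png

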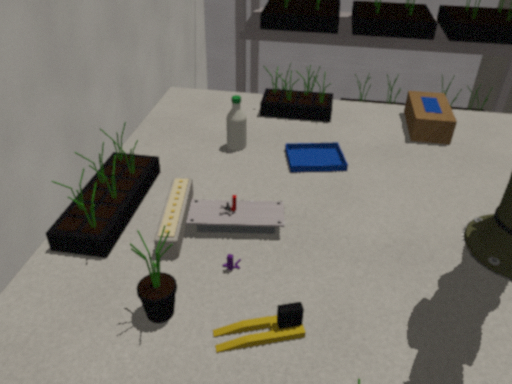

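Top: red tab of the clip at (243,166), the bracket plate around (244,175), purple look-alike clip at (196,183), wedge (nose up at about (131,190), black grip at (140,231)), tray (370,232), pot (140,140), bottle (385,138). Side: red tab (234,203), purple (231,263), wedge grip (290,316). Candidates for the clip are red (243,166) and purple (196,183). I choose red, which sits on the pin. Next is a close crop.

```bash
cat > h.py <<'E'
import numpy as np,cv2
from bench import ctrl
from scipy.spatial.transform import Rotation as R
P={n:ctrl.camera_params(n) for n in("top","side")}
def ray(n,u,v,p=None):
    p=p or P[n];d=np.linalg.solve(p["K"],[u,v,1.]);T=np.array(p["pose"]);return T[:3,3],T[:3,:3]@d
def onz(n,u,v,z,p=None):
    o,d=ray(n,u,v,p);return o+d*(z-o[2])/d[2]
def proj(n,X,p=None):
    p=p or P[n];T=np.array(p["pose"]);c=(np.atleast_2d(X)-T[:3,3])@T[:3,:3];q=c@np.array(p["K"]).T;return q[:,:2]/q[:,2:]
def tri(a,b):
    A=[];B=[]
    for n,u,v in(a,b):
        o,d=ray(n,u,v);d/=np.linalg.norm(d);M=np.eye(3)-np.outer(d,d);A.append(M);B.append(M@o)
    return np.linalg.solve(sum(A),sum(B))
E
python3 - <<'E'
import cv2,numpy as np
from h import *
t=cv2.imread("pics/top0.png");s=cv2.imread("pics/side0.png")
def c(im,x,y,w,h): return cv2.resize(im[y:y+h,x:x+w],(400,300),interpolation=cv2.INTER_CUBIC)
m=np.vstack([np.hstack([c(t,105,180,80,60),c(t,190,105,148,111)]),np.hstack([c(s,205,290,120,90),c(s,180,175,120,90)])])
cv2.imwrite("pics/m1.png",m)
for n,im in(("top",t),("side",s)):
    b,g,r=[im[:,:,i].astype(int) for i in range(3)]
    for k,ma in dict(yellow=(r>120)&(b<80)&(g>100),red=(r>100)&(g<60)&(b<60),blue=(b>90)&(r<60)).items():
        n_,l,st,ce=cv2.connectedComponentsWithStats(ma.astype(np.uint8))
        print(n,k,[(st[i].tolist(),ce[i].round(1).tolist()) for i in range(1,n_) if st[i,4]>5])
E
```

```text
top yellow [([132, 185, 21, 55, 298], [141.6, 212.0]), ([120, 190, 14, 36, 185], [126.6, 206.9]), ([136, 241, 6, 4, 14], [138.1, 242.5])]
top red [([242, 165, 4, 5, 16], [243.1, 167.1])]
top blue [([339, 199, 59, 67, 2476], [368.2, 231.3]), ([487, 366, 25, 18, 437], [499.4, 374.4])]
side yellow [([427, 92, 4, 4, 6], [428.7, 93.5]), ([433, 93, 16, 19, 104], [441.9, 100.9]), ([416, 107, 18, 12, 84], [423.4, 114.0]), ([450, 111, 4, 6, 6], [451.5, 113.5]), ([435, 115, 5, 3, 7], [436.6, 116.1]), ([441, 114, 6, 6, 14], [443.2, 116.9]), ([213, 315, 64, 22, 428], [244.8, 324.4]), ([216, 324, 89, 29, 603], [258.6, 337.4])]
side red [([233, 196, 3, 3, 6], [233.7, 197.0])]
side blue [([422, 98, 19, 15, 202], [430.8, 104.8]), ([286, 144, 56, 23, 912], [313.3, 156.6])]
```

View pics/m1.png

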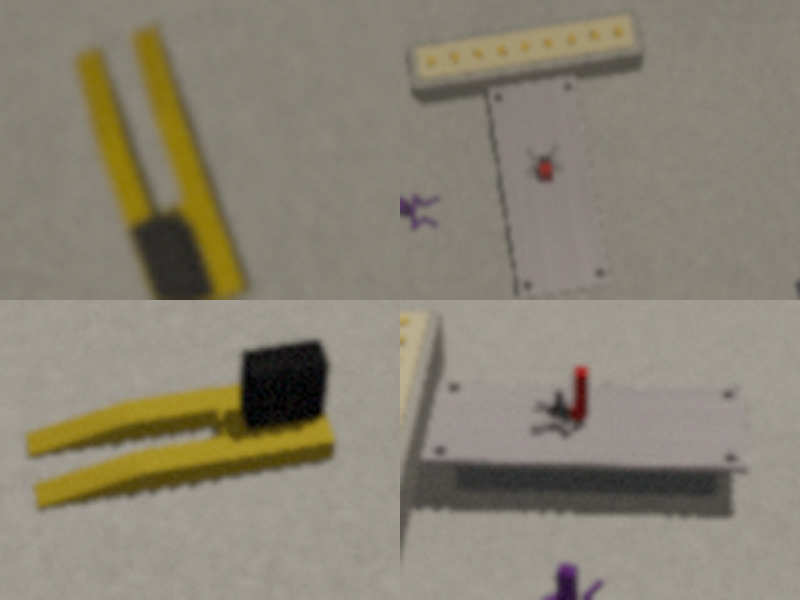

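The crop confirms it: the red-tabbed clip sits around the pin on the plate and the purple one lies loose on the bench. I can see wedge corners in both views and plate corners in both, so I'll fit poses.

```bash
python3 - <<'E'
from h import *
from scipy.optimize import least_squares
def fit(obs,x0):
    def tf(p,l): c,s=np.cos(p[2]),np.sin(p[2]);return [p[0]+c*l[0]-s*l[1],p[1]+s*l[0]+c*l[1],l[2]]
    f=lambda p:np.ravel([proj(n,tf(p,l))[0]-uv for n,uv,l in obs])
    r=least_squares(f,x0,loss="soft_l1");print(r.x.round(4),np.degrees(r.x[2]).round(2));print(r.fun.round(1).tolist());return r.x
z=.04
b=[("top",(222.6,138.3),(.09,.045,z)),("top",(255.5,134.6),(.09,-.045,z)),("top",(233.3,214.5),(-.13,.045,z)),("top",(266.6,210.4),(-.13,-.045,z)),
("side",(186.3,223.6),(.09,.045,z)),("side",(195,200.5),(.09,-.045,z)),("side",(281,201.4),(-.13,-.045,z)),("side",(284,225.4),(-.13,.045,z)),
("top",(243.1,167.1),(-.015,0,.075)),("side",(234,202.5),(-.015,0,.066))]
fit(b,[.6,0,.1])
# wedge frame: origin grip xy, bench
w=[("top",(122.6,190.4),(.137,.0165,.0025)),("top",(134.2,186),(.137,-.0165,.0025)),("top",(139.4,231),(0,0,.06)),
("side",(216.4,352.1),(.137,.024,0)),("side",(277.6,305.9),(.022,.010,.06)),("side",(278.5,332.8+0),(.022,.010,.016))]
fit(w,[.4,.3,.2])
c=np.mean([onz("top",u,v,.022) for u,v in((338,209),(382,198),(402,254),(356,266))],0);print("tray",c)
print("purple",onz("top",196,183,.02))
d=onz("top",382,198,.022)-onz("top",402,254,.022);print(d)
E
```

```text
[0.6519 0.0373 0.1292] 7.4
[-0.4, -0.7, -1.1, -1.7, -0.1, 1.1, 0.3, 0.0, -0.5, -1.4, -3.3, -2.0, 2.7, 0.2, 0.4, 0.2, 0.2, 0.9, 0.1, -0.1]
[0.4826 0.3047 0.4117] 23.59
[0.1, -0.2, -0.3, -0.7, -0.2, -0.7, 0.2, -0.1, 1.9, 4.6, -0.2, -5.8]
tray [ 0.46860595 -0.29662475  0.022     ]
purple [0.61284833 0.16801952 0.02      ]
[0.15122669 0.03830498 0.        ]
```

```bash
cat >> h.py <<'E'
def go(x,y,z,yaw=None,pr=True):
    """row (mm, rad) from the present pose to TCP x,y,z with tool x axis at yaw (deg), tool down"""
    s=ctrl.get_state();M=R.from_rotvec(s["tool_rot"]).as_matrix()
    d=M.T@(np.array([x,y,z])-s["position"])*1000
    r=np.zeros(3)
    if yaw is not None:
        c,q=np.cos(np.radians(yaw)),np.sin(np.radians(yaw))
        T=np.array([[c,q,0],[q,-c,0],[0,0,-1]]);r=R.from_matrix(M.T@T).as_rotvec()
    if pr: print("row",d.round(1),r.round(4),"steps",np.linalg.norm(d)/50,np.degrees(np.linalg.norm(r))/8.59,"now",s["position"].round(4),s["ft_force"].round(1),"t",round(s["time"],2))
    return d,r
E
python3 -c "
from h import *
go(.46,.30,.26,200);go(.46,.30,.26,20)"
```

```text
row [-366.2 -240.4  -38. ] [-1.700e-03 -4.000e-04 -6.118e-01] steps 8.79376773226923 4.08102372947226 now [0.1688 0.6272 0.2216] [-0.5 -0.5  0.5] t 0.1
row [-366.2 -240.4  -38. ] [-5.0000e-04  2.2000e-03  2.5298e+00] steps 8.79376773226923 16.873591905109574 now [0.1688 0.6272 0.2216] [-0.5 -0.5  0.5] t 0.1
```

```bash
python3 -m creep '[[[1,-40,-26,-8,0,0,0],[1,-80,-53,-16,0,0,0],[1,-120,-79,-24,0,0,0],[1,-160,-105,-32,0,0,0],[1,-200,-131,-38,0,0,0]]]'
python3 -m creep '[[[1,-40,-26,0,0,0,-0.13],[1,-80,-53,0,0,0,-0.25],[1,-120,-79,0,0,0,-0.38],[1,-166,-109,0,0,0,-0.51],[1,-166,-109,0,0,0,-0.61]]]'
python3 - <<'E'
from h import *
go(.46,.30,.26,200)
p=ctrl.camera_params("wrist");im=ctrl.get_image("wrist");cv2.imwrite("pics/w1.png",im[:,:,::-1])
import pickle;pickle.dump(p,open("w1.pkl","wb"));print(np.round(p["pose"],3),p["K"])
E
```

```text
time: 0.6
position: [0.329, 0.4475, 0.2608]
tool_rot: [0.411, 3.115, 0.0]
ft_force: [1.6, 0.4, -0.6]
grip_width: 1.0
time: 1.1
position: [0.4648, 0.2935, 0.2604]
tool_rot: [-0.533, 3.095, -0.005]
ft_force: [-0.0, 0.6, 0.0]
grip_width: 1.0
row [2.3 7.7 0.4] [-0.0037  0.0009 -0.0081] steps 0.16069396451329068 0.05988246392990817 now [0.4648 0.2935 0.2604] [-0.   0.6  0. ] t 1.1
[[-0.334  0.899  0.284  0.386]
 [ 0.943  0.32   0.097  0.266]
 [-0.004  0.3   -0.954  0.422]
 [ 0.     0.     0.     1.   ]] [[298.68734555   0.         254.38307417]
 [  0.         298.68734555 190.10570935]
 [  0.           0.           1.        ]]
```

View pics/w1.png

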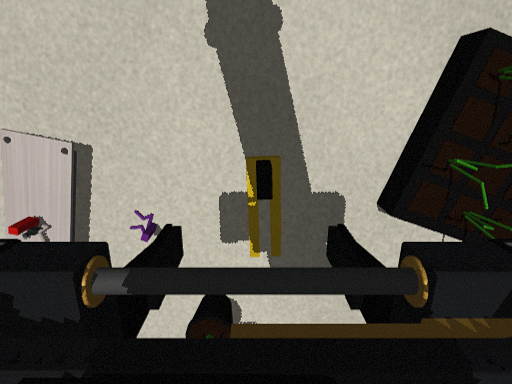

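Wrist picture: wedge with rear edge mid at about (263,156), black grip block (264,180), prong tips around (255,257) and (276,255). Purple clip at (145,225) and the pot lower centre; both clear.

```bash
python3 - <<'E'
from h import *
import pickle
p=pickle.load(open("w1.pkl","rb"))
im=cv2.imread("pics/w1.png");hsv=cv2.cvtColor(im,cv2.COLOR_BGR2HSV)
y=((hsv[:,:,0]>20)&(hsv[:,:,0]<35)&(hsv[:,:,1]>150)&(hsv[:,:,2]>60)).astype(np.uint8)[:,235:295]
for r in (158,165,200,210,220,230,240,250,254,256,258,260): 
    c=np.where(y[r])[0]+235; print(r,c.min() if len(c) else 0,c.max() if len(c) else 0, c[:-1][np.diff(c)>2],c[1:][np.diff(c)>2])
k=(hsv[:,:,2]<40).astype(np.uint8)[150:215,250:280]
for r in range(155,204,4):
    c=np.where(k[r-150])[0]+250;print(r,c.min() if len(c) else 0,c.max() if len(c) else 0)
a=onz(0,263,156,.016,p);t=onz(0,265.5,256,.0015,p);d=t-a
print(a,t,np.degrees(np.arctan2(d[1],d[0])),np.hypot(*d[:2]))
u=d/np.hypot(*d[:2]);print("grip from tips",t-u*.137)
for v in(160,198): print(onz(0,264,v,.06,p))
E
```

```text
158 246 279 [] []
165 246 280 [255] [272]
200 248 280 [257] [270]
210 248 280 [257] [271]
220 249 280 [258] [271]
230 249 280 [258] [271]
240 250 280 [258] [271]
250 250 280 [259] [271]
254 250 280 [259] [271]
256 251 259 [] []
258 0 0 [] []
260 0 0 [] []
155 0 0
159 0 0
163 256 270
167 256 271
171 256 271
175 256 271
179 256 271
183 257 271
187 257 271
191 257 271
195 257 272
199 258 262
203 0 0
[0.45690355 0.30150596 0.016     ] [0.60895188 0.36143296 0.0015    ] 21.510952509497788 0.1634317576408642
grip from tips [0.48149427 0.31119793 0.01365492]
[0.45353019 0.3004824  0.06      ]
[0.5000184  0.31745604 0.06      ]
```

```bash
python3 -c "
from h import *
go(.480,.3105,.07,201.5);go(.480,.3105,.022,201.5)"
```

```text
row [-20.7   8.6 190.3] [-0.002   0.0002 -0.0286] steps 3.8326463266691815 0.1910952184032452 now [0.4633 0.2957 0.2603] [-0.2 -0.4 -0.2] t 1.15
row [-20.7   8.7 238.3] [-0.002   0.0002 -0.0286] steps 4.787424434207781 0.1910952184032452 now [0.4633 0.2957 0.2603] [-0.2 -0.4 -0.2] t 1.15
```

```bash
python3 -m creep '[[[1,-20.7,8.6,45,0,0,-0.0286],[1,-20.7,8.6,92,0,0,-0.0286],[1,-20.7,8.6,140,0,0,-0.0286],[1,-20.7,8.6,170,0,0,-0.0286],[1,-20.7,8.6,170,0,0,-0.0286]]]'
python3 -m creep '[[[1,0,0,0,0,0,0],[1,0,0,0,0,0,0]]]'
python3 - <<'E'
from h import *
go(.480,.3105,.022,201.5)
p=ctrl.camera_params("wrist");im=ctrl.get_image("wrist");cv2.imwrite("pics/w2.png",im[:,:,::-1])
import pickle;pickle.dump(p,open("w2.pkl","wb"))
h=cv2.cvtColor(im[:,:,::-1].copy(),cv2.COLOR_BGR2HSV)
c=lambda x,y:[ (proj(0,[x,y,z],p)[0]).round(0).tolist() for z in(.06,)]
yaw=np.radians(21.5);u=np.array([np.cos(yaw),np.sin(yaw)]);v=np.array([-u[1],u[0]])
for a,b in((-.022,-.01),(-.022,.01),(.022,-.01),(.022,.01)): q=np.array([.48,.3105])+a*u+b*v;print(c(*q))
E
```

```text
time: 1.65
position: [0.4721, 0.3147, 0.0852]
tool_rot: [0.585, -3.077, 0.007]
ft_force: [-0.9, 0.1, -0.1]
grip_width: 0.997
time: 1.85
position: [0.4777, 0.3175, 0.0931]
tool_rot: [-0.586, 3.083, 0.003]
ft_force: [-0.2, 1.1, -0.0]
grip_width: 1.003
row [ 0.7 -7.5 71. ] [0.0014 0.0039 0.0007] steps 1.4288210217356418 0.028234952175939527 now [0.4777 0.3175 0.0931] [-0.2  1.1 -0. ] t 1.85
[[230.0, 189.0]]
[[259.0, 189.0]]
[[232.0, 247.0]]
[[259.0, 247.0]]
```

View pics/w2.png

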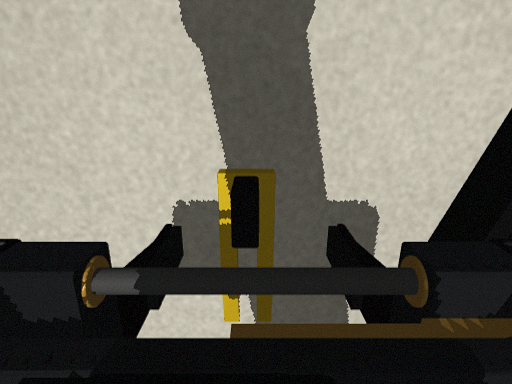

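The wrist view shows the block at columns 231–259, rows 189–247, matching the prediction. The fingers need the −7.5 mm shift.

```bash
python3 -m creep '[[[1,0.7,-7.5,0,0,0,0],[1,0.7,-7.5,30,0,0,0],[1,0.7,-7.5,60,0,0,0],[1,0.7,-7.5,70,0,0,0],[1,0.7,-7.5,70,0,0,0]]]'
python3 -m creep '[[[0.2,0,0,0,0,0,0],[0.2,0,0,0,0,0,0],[0.1,0,0,0,0,0,0],[0,0,0,0,0,0,0],[0,0,0,0,0,0,0]]]' 40
python3 -m creep '[[[0,0,0,0,0,0,0],[0,0,0,0,0,0,0],[0,0,0,0,0,0,0],[0,0,0,0,0,0,0]]]' 
python3 -c "
from h import *
go(.480,.3105,.022,201.5)"
```

```text
time: 2.4
position: [0.4781, 0.3079, 0.0199]
tool_rot: [0.586, -3.085, 0.002]
ft_force: [-1.0, 0.1, 0.2]
grip_width: 1.001
time: 2.9
position: [0.4788, 0.309, 0.0211]
tool_rot: [-0.587, 3.086, 0.001]
ft_force: [0.3, 0.1, 0.2]
grip_width: 0.629
time: 3.3
position: [0.4786, 0.3087, 0.0205]
tool_rot: [0.587, -3.086, 0.0]
ft_force: [0.8, -0.3, 0.7]
grip_width: 0.267
row [-2.   1.1 -1.5] [-0.     -0.0001  0.0006] steps 0.05446680792808365 0.004097640291468839 now [0.4786 0.3087 0.0205] [ 0.8 -0.3  0.7] t 3.3
```

```bash
python3 -m creep '[[[0,0,0,0,0,0,0],[0,0,0,0,0,0,0],[0,0,0,0,0,0,0],[0,0,0,-10,0,0,0],[0,0,0,-30,0,0,0]]]'
python3 -m creep '[[[0,0,0,-40,0,0,0],[0,0,0,-80,0,0,0.12],[0,0,0,-120,0,0,0.245],[0,0,0,-120,0,0,0.245],[0,0,0,-120,0,0,0.245]]]'
python3 -c "
from h import *
print('pot',onz('top',140,142,.05),onz('side',157,305,.04))
go(.66,.165,.16,187.4)"
```

```text
time: 3.8
position: [0.4773, 0.3077, 0.0497]
tool_rot: [0.586, -3.083, 0.003]
ft_force: [0.3, -0.5, -1.0]
grip_width: 0.225
time: 4.3
position: [0.4791, 0.3091, 0.172]
tool_rot: [-0.207, 3.133, 0.002]
ft_force: [-0.4, -0.6, -1.3]
grip_width: 0.227
pot [0.72431541 0.3166853  0.05      ] [0.71911641 0.33231953 0.04      ]
row [-160.4 -166.6   12.1] [0.0014 0.0021 0.0026] steps 4.631765815340603 0.024403835898323713 now [0.4791 0.3091 0.172 ] [-0.4 -0.6 -1.3] t 4.3
```

```bash
python3 -m creep '[[[0,0,-45,0,0,0,0],[0,0,-90,0,0,0,0],[0,-20,-130,0,0,0,0],[0,-50,-160,0,0,0,0],[0,-90,-167,0,0,0,0]]]'
python3 -m creep '[[[0,-40,0,0,0,0,0],[0,-70,0,10,0,0,0],[0,-70,0,12,0,0,0],[0,-70,0,12,0,0,0],[0,-70,0,12,0,0,0]]]'
python3 - <<'E'
from h import *
go(.66,.165,.16,187.4)
p=ctrl.camera_params("wrist");im=ctrl.get_image("wrist");cv2.imwrite("pics/w3.png",im[:,:,::-1])
import pickle;pickle.dump(p,open("w3.pkl","wb"))
print(proj(0,[[.637,.0354,.066],[.652,.0373,.065]],p))
cv2.imwrite("pics/w3c.png",cv2.resize(im[0:250,0:330,::-1],(792,600),interpolation=cv2.INTER_CUBIC))
E
```

```text
time: 4.8
position: [0.5894, 0.1488, 0.1694]
tool_rot: [0.197, -3.132, 0.004]
ft_force: [0.1, 0.2, 0.4]
grip_width: 0.222
time: 5.3
position: [0.6575, 0.1638, 0.1577]
tool_rot: [0.206, -3.132, 0.0]
ft_force: [0.3, 0.3, -0.1]
grip_width: 0.224
row [-2.6  0.8 -2.4] [-0.0001 -0.0026  0.0021] steps 0.0721203803604355 0.021998106469172433 now [0.6575 0.1638 0.1577] [ 0.3  0.3 -0.1] t 5.3
[[109.87487116 152.86066828]
 [112.80454919 169.80810393]]
```

View pics/w3c.png

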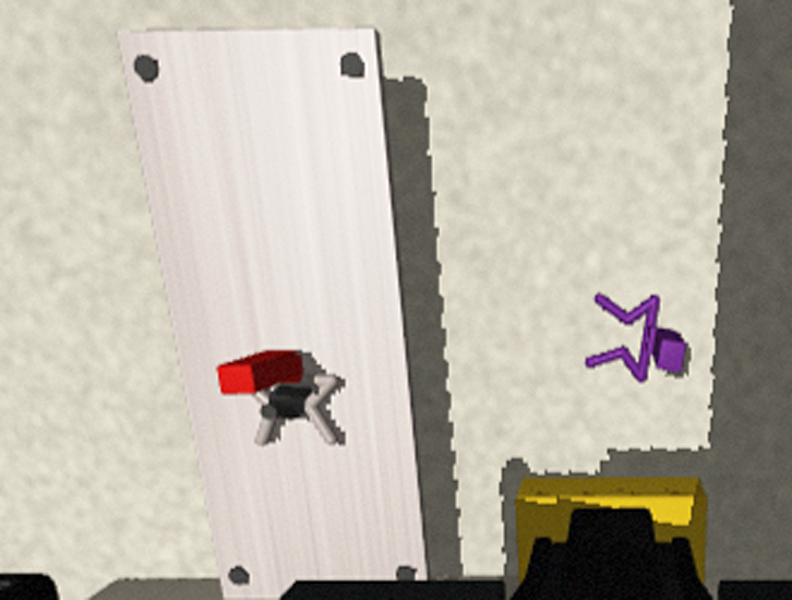

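The close view shows tab (264,370), pin tip (270,410) in crop pixels, within about 1 px of the fitted prediction, and plate corners at (120,32) and (377,29). Refit with the wrist only.

```bash
python3 - <<'E'
from h import *
import pickle
from scipy.optimize import least_squares
p=pickle.load(open("w3.pkl","rb"));k=2.4
def tf(q,l): c,s=np.cos(q[2]),np.sin(q[2]);return [q[0]+c*l[0]-s*l[1],q[1]+s*l[0]+c*l[1],l[2]]
pts=[((120,32),(-.13,-.045,.04)),((377,29),(-.13,.045,.04)),((270,411),(0,0,.065)),((262,370),(-.015,0,.066))]
edges=[((425,575),.045),((405,350),.045),((222,590),-.045),((170,310),-.045)]
def f(q):
    r=[]
    for uv,l in pts: r+=list(proj(0,tf(q,l),p)[0]-np.array(uv)/k)
    for uv,y in edges:
        X=onz(0,uv[0]/k,uv[1]/k,.04,p)[:2]-q[:2];r.append((-np.sin(q[2])*X[0]+np.cos(q[2])*X[1]-y)*1000)
    return r
r=least_squares(f,[.652,.037,.13],loss="soft_l1");print(r.x.round(4),np.degrees(r.x[2]).round(2),np.round(r.fun,1))
E
```

```text
[0.6541 0.0369 0.1347] 7.72 [-1.1 -1.1  0.6 -0.4 -0.1  0.8  0.1  1.2 -0.7 -0.7  0.6  0.4]
```

```bash
python3 -c "
from h import *
go(.458,.0108,.12,187.65)"
```

```text
row [ 218.1 -125.7   38.7] [ 0.0003 -0.0011 -0.0023] steps 5.094803773343605 0.01693643402017376 now [0.6579 0.164  0.1585] [ 0.7 -0.4 -0. ] t 5.35
```

```bash
python3 -m creep '[[[0,43,-25,0,0,0,0],[0,86,-50,0,0,0,0],[0,129,-75,0,0,0,0],[0,172,-100,10,0,0,0],[0,215,-125,20,0,0,0]]]'
python3 -m creep '[[[0,2,-1,15,0,0,-0.002],[0,2,-1,18,0,0,-0.002],[0,2,-1,18,0,0,-0.002],[0,2,-1,18,0,0,-0.002]]]'
python3 -c "
from h import *
go(.458,.0108,.07,187.65)"
```

```text
time: 5.85
position: [0.4613, 0.0122, 0.1393]
tool_rot: [-0.207, 3.133, 0.002]
ft_force: [0.0, -1.3, -1.0]
grip_width: 0.229
time: 6.25
position: [0.4626, 0.0126, 0.1218]
tool_rot: [-0.211, 3.133, 0.0]
ft_force: [0.5, 0.0, -1.7]
grip_width: 0.226
row [ 4.9 -1.2 51.8] [0.     0.0019 0.0008] steps 1.040917532078972 0.01350256405436882 now [0.4626 0.0126 0.1218] [ 0.5  0.  -1.7] t 6.25
```

```bash
python3 -m creep '[[[0,4,-1,20,0,0,0],[0,4,-1,40,0,0,0],[0,4,-1,50,0,0,0],[0,4,-1,50,0,0,0]]]' >/dev/null
for i in 1 2 3 4 5 6; do python3 -m creep '[[[0,0,0,0,0,0,0]]]' | sed -n '2,4p' | tr '\n' ' '; echo; done
python3 - <<'E'
from h import *
t,s=ctrl.get_image("top"),ctrl.get_image("side")
cv2.imwrite("pics/s2.png",s[:,:,::-1]);cv2.imwrite("pics/t2.png",t[:,:,::-1])
c=lambda im,x,y,w,h:cv2.resize(im[y:y+h,x:x+w,::-1],(w*4,h*4),interpolation=cv2.INTER_CUBIC)
cv2.imwrite("pics/m2.png",np.hstack([c(t,210,130,70,140),c(s,165,150,130,140)]))
E
```

```text
position: [0.4585, 0.0104, 0.0714] tool_rot: [-0.209, 3.134, -0.001] ft_force: [0.3, 0.6, -1.5] 
position: [0.4587, 0.0104, 0.0718] tool_rot: [-0.209, 3.133, 0.0] ft_force: [0.2, -0.2, -0.8] 
position: [0.4584, 0.0103, 0.0717] tool_rot: [-0.209, 3.133, 0.001] ft_force: [0.2, -0.2, -0.3] 
position: [0.4581, 0.0103, 0.0714] tool_rot: [-0.208, 3.133, 0.0] ft_force: [-1.2, 0.4, -0.6] 
position: [0.4579, 0.0102, 0.0712] tool_rot: [-0.208, 3.134, 0.0] ft_force: [-0.5, -0.6, -0.7] 
position: [0.4577, 0.0102, 0.071] tool_rot: [-0.208, 3.134, 0.0] ft_force: [0.1, -0.2, -1.7]
```

View pics/m2.png

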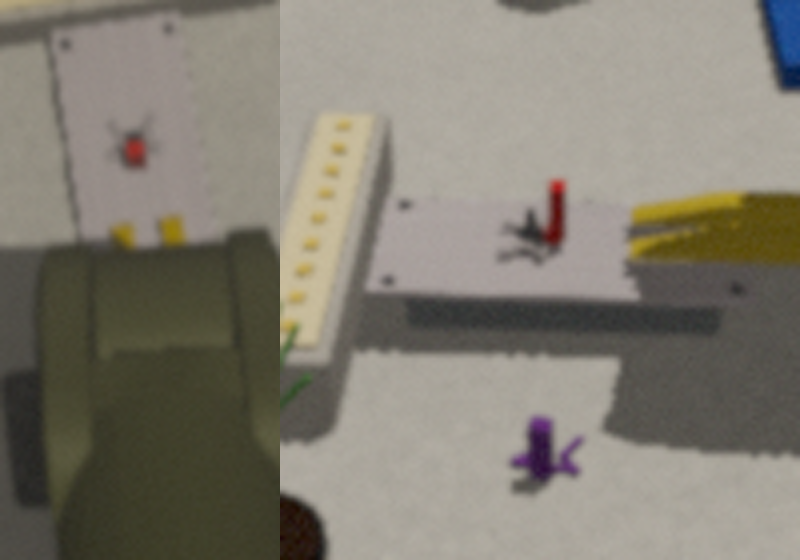

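```bash
python3 - <<'E'
from h import *
n=onz("top",247.1,187.8,.053);t=onz("top",243.4,167.3,.074)
b=onz("top",(488-400)/2.703+190,138.3,.04)
yaw=np.radians(7.65);u=np.array([np.cos(yaw),np.sin(yaw)]);v=np.array([-u[1],u[0]])
print(n,t,"lateral nose-tab",(n-t)[:2]@v,"along",(n-t)[:2]@u)
for q in("top",):
  L=onz(q,(52/4)+210,40/4+130,.04);print("plate edge lateral", (L-t)[:2]@v)
pin=np.array([.653,.037])
for P_ in([.4578,.0102],): d=np.array(P_)-pin;print("robot: along,lat",d@u*1000,d@v*1000)
go(*(pin-.197*u+0*v),.062,187.65)
E
```

```text
[0.58864635 0.02693048 0.053     ] [0.63921745 0.03503779 0.074     ] lateral nose-tab -0.001303059803027442 along -0.051200267325218825
plate edge lateral 0.04407122230321992
robot: along,lat -197.03032255834992 -0.576187949025097
row [-0.2  0.5  8.9] [ 0.0001  0.0002 -0.0007] steps 0.178664588233104 0.004907913924585771 now [0.4577 0.0102 0.0709] [-0.5 -0.4 -0.9] t 7.35
```

```bash
python3 -m creep '[[[0,0,0.8,5,0,0,0],[0,0,0.8,8.5,0,0,0],[0,0,0.8,9,0,0,0],[0,0,0.8,9,0,0,0]]]'
for i in 1 2 3 4 5; do python3 -m creep '[[[0,0,0,0.6,0,0,0],[0,0,0,0.6,0,0,0]]]' | sed -n '2,4p' | tr '\n' ' '; python3 -c "
from bench import ctrl
print(ctrl.get_state()['torque'].round(2))"; done
```

```text
time: 7.75
position: [0.4573, 0.0109, 0.0615]
tool_rot: [0.208, -3.134, 0.0]
ft_force: [-0.4, 0.3, -1.6]
grip_width: 0.226
position: [0.4576, 0.011, 0.0613] tool_rot: [-0.208, 3.134, 0.0] ft_force: [-0.7, -0.6, -1.4] [ 0.01  0.07 -0.05]
position: [0.4576, 0.011, 0.0607] tool_rot: [-0.209, 3.135, 0.0] ft_force: [0.7, 0.3, -1.1] [-0.02  0.03  0.01]
position: [0.4579, 0.011, 0.0603] tool_rot: [-0.208, 3.134, 0.0] ft_force: [0.2, 0.4, 1.5] [ 0.02 -0.01  0.04]
position: [0.4582, 0.0111, 0.0601] tool_rot: [-0.208, 3.133, 0.001] ft_force: [-1.6, 0.0, 4.4] [ 0.    0.01 -0.06]
position: [0.4583, 0.0112, 0.0596] tool_rot: [-0.209, 3.133, 0.001] ft_force: [-1.4, 0.2, 4.7] [ 0.08 -0.04  0.02]
```

```bash
for i in 1 2; do python3 -m creep '[[[0,-4,0,0,0,0,0],[0,-8,0,0,0,0,0],[0,-12,0,0,0,0,0],[0,-16,0,0,0,0,0],[0,-20,0,0,0,0,0]]]' | sed -n '2,4p' | tr '\n' ' '; echo; done
python3 -c "
from h import *
u=np.array([np.cos(.1335),np.sin(.1335)]);d=ctrl.get_state()['position'][:2]-[.653,.037];print(d@u,d@[-u[1],u[0]]);go(*(np.array([.653,.037])-.147*u),.0596,187.65)"
```

```text
position: [0.4782, 0.0137, 0.0597] tool_rot: [-0.208, 3.133, 0.001] ft_force: [-2.7, 0.5, 7.0] 
position: [0.4981, 0.0163, 0.06] tool_rot: [-0.208, 3.133, 0.001] ft_force: [-3.2, 0.2, 9.1] 
-0.1562583202955889 0.00013373949566455184
row [-9.3 -0.1  0.5] [ 0.0003  0.0014 -0.0008] steps 0.18539355561248486 0.01105548986335893 now [0.4981 0.0163 0.06  ] [-3.2  0.2  9.1] t 9.75
```

```bash
python3 -m creep '[[[0,-2,0,-0.3,0,0,0],[0,-4,0,-0.6,0,0,0],[0,-6,0,-0.8,0,0,0],[0,-8,0,-0.8,0,0,0],[0,-10,0,-0.8,0,0,0]]]' | sed -n '2,4p' | tr '\n' ' '; echo
for i in 1 2 3; do python3 -m creep '[[[0,-1,0,0,0,0,0],[0,-2,0,0,0,0,0],[0,-3,0,0,0,0,0],[0,-4,0,0,0,0,0],[0,-5,0,0,0,0,0]]]' | sed -n '2,4p' | tr '\n' ' '; echo; done
```

```text
position: [0.5068, 0.0175, 0.0603] tool_rot: [0.208, -3.134, -0.0] ft_force: [-4.0, -1.1, 7.9] 
position: [0.5111, 0.018, 0.0604] tool_rot: [0.208, -3.132, -0.0] ft_force: [-5.3, -0.4, 11.6] 
position: [0.5157, 0.0186, 0.0604] tool_rot: [0.208, -3.131, -0.0] ft_force: [-6.1, -0.7, 12.1] 
position: [0.5202, 0.0192, 0.0604] tool_rot: [0.208, -3.13, -0.0] ft_force: [-8.1, -0.8, 14.9]
```

```bash
python3 -m creep '[[[0,0,0,-0.5,0,0,0],[0,0,0,-1,0,0,0],[0,0,0,-1,0,0,0]]]' | sed -n '2,4p' | tr '\n' ' '; echo;  python3 - <<'E'
from h import *
s=ctrl.get_state();print(R.from_rotvec(s["tool_rot"]).as_matrix()[:,2].round(4),s["torque"])
im=ctrl.get_image("side");cv2.imwrite("pics/s3.png",cv2.resize(im[180:250,160:300,::-1],(800,400),interpolation=cv2.INTER_CUBIC))
E
```

```text
position: [0.5203, 0.0192, 0.0605] tool_rot: [0.208, -3.131, 0.0] ft_force: [-4.4, -0.9, 6.9] 
[-3.7e-03 -3.0e-04 -1.0e+00] [-0.23743087  1.39754533  0.01366518]
```

View pics/s3.png

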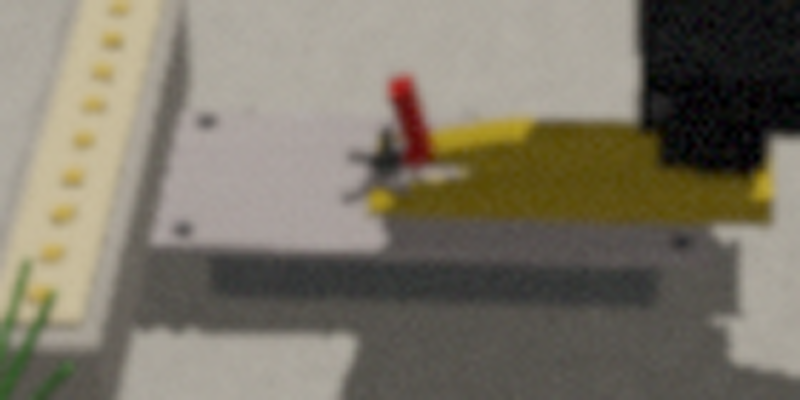

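The side crop shows the prongs straddling the pin with the near tip at (380,200). The cross wire is lifting and the tab leans forward, so the wedge is engaged and forces are low. I'll continue slowly.

```bash
for i in 1 2 3 4; do python3 -m creep '[[[0,-0.8,0,0,0,0,0],[0,-1.6,0,0,0,0,0],[0,-2.4,0,0,0,0,0],[0,-3.2,0,0,0,0,0],[0,-4,0,-0.1,0,0,0]]]' | sed -n '2,4p' | tr '\n' ' '; python3 -c "
from bench import ctrl
print(ctrl.get_state()['torque'].round(2))"; done
```

```text
position: [0.5237, 0.0197, 0.0604] tool_rot: [0.208, -3.13, 0.0] ft_force: [-5.5, -1.3, 7.7] [-0.29  1.66 -0.02]
position: [0.5285, 0.0204, 0.0604] tool_rot: [0.208, -3.132, 0.0] ft_force: [-3.9, -0.2, 3.8] [-0.14  1.26 -0.03]
position: [0.5342, 0.0213, 0.0608] tool_rot: [-0.209, 3.134, -0.0] ft_force: [1.1, 0.4, -1.7] [ 0.05  0.05 -0.02]
position: [0.5379, 0.0217, 0.061] tool_rot: [-0.208, 3.135, 0.0] ft_force: [0.8, -0.3, -0.7] [0.02 0.09 0.04]
```

Torque dropped: the clip has sprung over the shoulder. Settle back onto the plate and slide home.

```bash
python3 -m creep '[[[0,0,0,0.5,0,0,0],[0,0,0,1.1,0,0,0],[0,-1,0,1.1,0,0,0],[0,-2,0,1.1,0,0,0],[0,-4,0,1.1,0,0,0]]]' | sed -n '2,4p' | tr '\n' ' ';echo
for i in 1 2 3 4 5; do python3 -m creep '[[[0,-2,0,0,0,0,0],[0,-4,0,0,0,0,0],[0,-6,0,0,0,0,0],[0,-8,0,-0.1,0,0,0],[0,-10,0,-0.2,0,0,0]]]' | sed -n '2,4p' | tr '\n' ' '; python3 -c "
from bench import ctrl
print(ctrl.get_state()['torque'].round(2))"; done
python3 - <<'E'
from h import *
u=np.array([np.cos(.1335),np.sin(.1335)]);d=ctrl.get_state()['position'][:2]-[.653,.037];print(d@u,d@[-u[1],u[0]])
im=ctrl.get_image("side");cv2.imwrite("pics/s4.png",cv2.resize(im[180:250,160:300,::-1],(800,400),interpolation=cv2.INTER_CUBIC))
E
```

```text
position: [0.542, 0.0222, 0.0605] tool_rot: [-0.208, 3.134, 0.0] ft_force: [-1.7, -0.5, 6.5] 
position: [0.5518, 0.0235, 0.0605] tool_rot: [0.208, -3.135, -0.0] ft_force: [-1.3, -0.6, 4.8] [-0.06  0.66 -0.04]
position: [0.5616, 0.0248, 0.0606] tool_rot: [0.208, -3.134, -0.0] ft_force: [-1.4, 0.3, 4.5] [-0.08  0.7  -0.01]
position: [0.5717, 0.0262, 0.0606] tool_rot: [-0.208, 3.135, 0.0] ft_force: [-1.3, -0.9, 3.9] [-0.04  0.57 -0.02]
position: [0.5816, 0.0276, 0.0606] tool_rot: [0.209, -3.135, -0.0] ft_force: [-1.7, -0.2, 2.6] [-0.06  0.47 -0.  ]
position: [0.5914, 0.0289, 0.0606] tool_rot: [0.208, -3.135, 0.0] ft_force: [-0.9, 0.4, -0.2] [0.05 0.19 0.02]
-0.062103205428701146 0.0001859710876739116
```

View pics/s4.png

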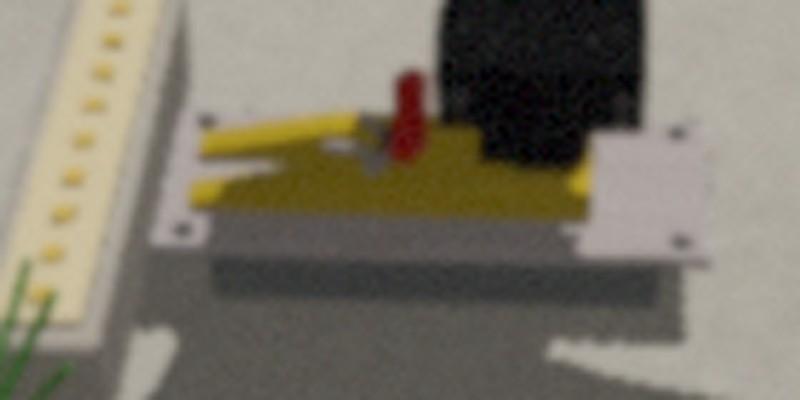

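Clip lies level on the flat with the tab upright at (408,115). Move 5 mm more, seat the wedge, release and rise.

```bash
python3 -m creep '[[[0,-1.5,0,0.2,0,0,0],[0,-3,0,0.4,0,0,0],[0,-5,0,0.5,0,0,0],[0,-5,0,0.5,0,0,0],[0,-5,0,0.5,0,0,0]]]' | sed -n '2,4p' | tr '\n' ' ';echo
python3 -m creep '[[[0.3,0,0,0,0,0,0],[0.4,0,0,0,0,0,0],[0.5,0,0,0,0,0,0],[0.5,0,0,0,0,0,0],[0.5,0,0,0,0,0,0]]]'
python3 -m creep '[[[0.5,0,0,0,0,0,0],[0.5,0,0,-20,0,0,0],[0.5,0,0,-50,0,0,0],[0.5,0,0,-90,0,0,0],[0.5,0,0,-130,0,0,0]]]'
python3 -m creep '[[[0.5,30,0,0,0,0,0],[0.5,30,0,0,0,0,0],[0.5,30,0,0,0,0,0]]]'
python3 - <<'E'
from h import *
u=np.array([np.cos(.1335),np.sin(.1335)]);v=np.array([-u[1],u[0]])
q=np.array([.653,.037])-.015*u
go(*q,.15,187.65)
s=ctrl.get_image("side");t=ctrl.get_image("top");p=ctrl.camera_params("wrist");w=ctrl.get_image("wrist")
cv2.imwrite("pics/w5.png",w[:,:,::-1])
c=lambda im,x,y,W,h:cv2.resize(im[y:y+h,x:x+W,::-1],(W*4,h*4),interpolation=cv2.INTER_CUBIC)
cv2.imwrite("pics/m5.png",np.hstack([c(t,215,120,65,100),c(s,165,150,130,100)]))
print(proj("top",[*q,.095]),proj("side",[*q,.079]))
E
```

```text
position: [0.5968, 0.0296, 0.0606] tool_rot: [-0.208, 3.133, 0.0] ft_force: [0.1, -0.8, 2.7] 
time: 18.15
position: [0.5963, 0.0295, 0.0604]
tool_rot: [-0.208, 3.135, 0.0]
ft_force: [0.5, 0.5, 0.0]
grip_width: 0.485
time: 18.65
position: [0.5958, 0.0294, 0.1915]
tool_rot: [0.208, -3.134, 0.0]
ft_force: [0.3, -0.2, 0.1]
grip_width: 0.498
time: 18.95
position: [0.5663, 0.0257, 0.1905]
tool_rot: [-0.209, 3.134, 0.001]
ft_force: [0.2, -0.9, -0.1]
grip_width: 0.496
row [-72.4  -0.3  40.6] [ 0.0008  0.0006 -0.0007] steps 1.6591115043911924 0.0077762664138626494 now [0.5663 0.0257 0.1905] [ 0.2 -0.9 -0.1] t 18.95
[[243.06745752 165.49243441]] [[233.59130687 197.62364061]]
```

View pics/m5.png

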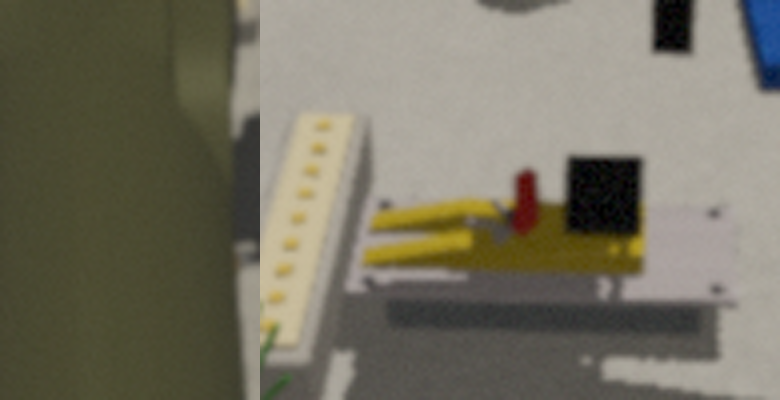

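Side crop: wedge lying flat, clip on its flat with the tab upright at about (525,202). The arm hides the top view. The tab looks a few mm off the predicted spot, so take one wrist look from ahead.

```bash
python3 -m creep '[[[0.5,-40,0,0,0,0,0],[0.5,-80,0,0,0,0,0],[0.5,-120,0,0,0,0,0],[0.5,-135,0,0,0,0,0],[0.5,-135,0,0,0,0,0]]]' | head -2
python3 -m creep '[[[0.5,0,0,0,0,0,0],[0.5,0,0,0,0,0,0]]]' | head -2
python3 - <<'E'
from h import *
import pickle
p=ctrl.camera_params("wrist");w=ctrl.get_image("wrist")[:,:,::-1].copy();pickle.dump(p,open("w6.pkl","wb"))
cv2.imwrite("pics/w6.png",w)
u=np.array([np.cos(.1335),np.sin(.1335)]);q=np.array([.653,.037])-.015*u
print(proj(0,[[*q,.097],[*q,.061]],p))
h=cv2.cvtColor(w,cv2.COLOR_BGR2HSV);m=(((h[:,:,0]<8)|(h[:,:,0]>172))&(h[:,:,1]>150)&(h[:,:,2]>50)).astype(np.uint8)
n,l,st,ce=cv2.connectedComponentsWithStats(m);print([(a.tolist(),c.round(1)) for a,c in zip(st[1:],ce[1:]) if a[4]>20])
i=1+np.argmax(st[1:,4]);x,y=ce[i].astype(int);x0,y0=max(0,x-80),max(0,y-60);print(x0,y0)
cv2.imwrite("pics/w6c.png",cv2.resize(w[y0:y0+120,x0:x0+160],(800,600),interpolation=cv2.INTER_CUBIC))
E
```

```text
time: 19.6
position: [0.7019, 0.0441, 0.188]
time: 19.8
position: [0.6996, 0.043, 0.1902]
[[255.59021913 122.86343656]
 [255.43925718 119.70548147]]
[([255, 120, 18, 19, 205], array([263.9, 128.4]))]
183 68
```

View pics/w6c.png

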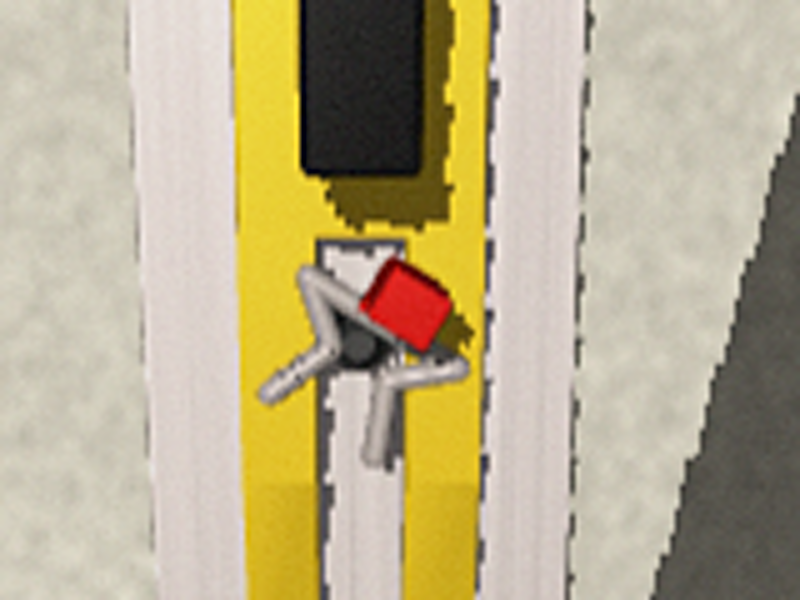

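The clip is off its groove and on the wedge flat, but turned about 33° around the pin (tab top centre at crop (407,303), cross wire from (308,272) to (465,370)). The grasp must turn with it.

```bash
python3 - <<'E'
from h import *
import pickle
p=pickle.load(open("w6.pkl","rb"))
g=lambda x,y,z:onz(0,183+x/5-.4,68+y/5-.4,z,p)[:2]
ang=lambda a,b:np.degrees(np.arctan2(*(b-a)[::-1]))-90
print("wire",ang(g(308,272,.0585),g(465,370,.0585)))
A,B,C,D=[g(*c,.097) for c in((398,260),(452,300),(422,350),(362,308))]
print("tab edges",ang(A,B),ang(D,C),ang(B,A)+0, ang(C,B)-0,np.linalg.norm(A-B),np.linalg.norm(C-B))
t=(A+B+C+D)/4;pin=g(360,345,.065);print("tab",t,"pin",pin,np.linalg.norm(t-pin),ang(t,pin)+90)
blk=g(362,172,.1);print("block front",blk)
f=-26
y=np.radians(f);q=t+.004*np.array([np.cos(y),np.sin(y)])
go(*q,.13,180+f)
# clearance of finger corners to block
u=np.array([np.cos(.1335),np.sin(.1335)]);v=np.array([-u[1],u[0]]);cx=np.array([np.cos(y),np.sin(y)]);cy=np.array([-cx[1],cx[0]])
for a in(-.0265,-.0115):
  k=q+a*cy-.0095*cx-blk;print("corner vs block front",k@u,k@v)
E
```

```text
wire -24.010001121249005
tab edges -28.152530062569546 -27.02109073634508 -208.15253006256955 66.946018325892 0.011237109346966364 0.00969441005385274
tab [0.64180147 0.0428899 ] pin [0.65354469 0.03624142] 0.013494644764287078 -29.516568638526877
block front [0.62156135 0.03229153]
row [54.   5.2 60.7] [ 3.000e-04 -4.000e-04  5.861e-01] steps 1.6272415184016729 3.90926524788437 now [0.6996 0.0431 0.1906] [-0.6 -0.7 -0.7] t 19.85
corner vs block front 0.0022085088349583955 -0.011202273300025156
corner vs block front 0.010520060964059337 0.0012844436906508775
```

```bash
python3 -m creep '[[[0.26,15,1,0,0,0,0.14],[0.26,30,3,0,0,0,0.28],[0.26,54,5.2,0,0,0,0.42],[0.26,54,5.2,20,0,0,0.586],[0.26,54,5.2,60,0,0,0.586]]]'
python3 -m creep '[[[0.26,0,0,0,0,0,0],[0.26,0,0,0,0,0,0],[0.26,0,0,0,0,0,0],[0.26,0,0,0,0,0,0]]]'
python3 -c "
from h import *
go(.6454,.0411,.068,154)"
```

```text
time: 20.35
position: [0.648, 0.0417, 0.1345]
tool_rot: [0.709, 3.052, 0.008]
ft_force: [0.2, 0.1, 0.4]
grip_width: 0.265
time: 20.75
position: [0.6475, 0.0413, 0.1327]
tool_rot: [0.705, 3.058, 0.002]
ft_force: [1.3, -0.4, -0.4]
grip_width: 0.261
row [ 1.9 -1.2 64.7] [0.0021 0.0027 0.0007] steps 1.2941018548567056 0.023268469920975074 now [0.6475 0.0413 0.1327] [ 1.3 -0.4 -0.4] t 20.75
```

```bash
python3 -m creep '[[[0.26,1.5,-1,10,0,0,0],[0.26,1.5,-1,25,0,0,0],[0.26,1.5,-1,32,0,0,0],[0.26,1.5,-1,32,0,0,0]]]'
python3 -m creep '[[[0.26,0,0,5,0,0,0],[0.26,0,0,12,0,0,0],[0.26,0,0,19,0,0,0],[0.26,0,0,26,0,0,0],[0.26,0,0,32,0,0,0]]]'
python3 -m creep '[[[0.26,0,0,0,0,0,0],[0.26,0,0,0,0,0,0]]]'
```

```text
time: 21.15
position: [0.6429, 0.0412, 0.0961]
tool_rot: [-0.705, -3.058, 0.002]
ft_force: [-0.6, 0.3, -0.4]
grip_width: 0.257
time: 21.65
position: [0.6442, 0.0412, 0.0656]
tool_rot: [-0.706, -3.061, 0.0]
ft_force: [0.4, -0.7, -0.3]
grip_width: 0.257
time: 21.85
position: [0.6443, 0.0411, 0.0663]
tool_rot: [-0.706, -3.061, 0.0]
ft_force: [0.5, 1.0, 0.4]
grip_width: 0.26
```

```bash
python3 -m creep '[[[0.2,0,0,-0.5,0,0,0],[0.15,0,0,-1,0,0,0],[0.1,0,0,-1,0,0,0],[0,0,0,-1,0,0,0],[0,0,0,-1,0,0,0]]]' 20
python3 -m creep '[[[0,0,0,0,0,0,0],[0,0,0,0,0,0,0],[0,0,0,0,0,0,0]]]'
```

```text
time: 22.35
position: [0.6446, 0.0413, 0.0679]
tool_rot: [0.706, 3.061, 0.001]
ft_force: [-0.3, -0.1, 1.5]
grip_width: 0.134
time: 22.65
position: [0.6446, 0.0413, 0.0678]
tool_rot: [0.706, 3.061, 0.001]
ft_force: [-0.4, 0.0, 3.8]
grip_width: 0.137
```

Gripped: 0.137 × 87 ≈ 12 mm, the tab width. Lift straight up.

```bash
python3 -m creep '[[[0,0,0,-3,0,0,0],[0,0,0,-8,0,0,0],[0,0,0,-15,0,0,0],[0,0,0,-25,0,0,0],[0,0,0,-40,0,0,0]]]'
python3 -m creep '[[[0,0,0,-30,0,0,0],[0,0,0,-70,0,0,0],[0,0,0,-70,0,0,0]]]'
python3 - <<'E'
from h import *
s=ctrl.get_image("side")
cv2.imwrite("pics/s7.png",s[:,:,::-1])
c=[onz("side",u,v,.022) for u,v in((285,147),(341,144),(347,170),(291,173))]
print(np.mean(c,0))
go(.467,-.296,.17,154)
E
```

```text
time: 23.15
position: [0.6439, 0.0412, 0.1079]
tool_rot: [-0.706, -3.06, 0.001]
ft_force: [-0.4, 0.9, -0.5]
grip_width: 0.138
time: 23.45
position: [0.6483, 0.0408, 0.1852]
tool_rot: [0.704, 3.051, 0.007]
ft_force: [-0.0, -0.5, -0.6]
grip_width: 0.139
[ 0.46336704 -0.2738673   0.022     ]
row [  14.1 -381.7   10.5] [0.0046 0.0063 0.0004] steps 7.642221593970219 0.052151541490676134 now [0.6468 0.0409 0.1823] [ 0.2 -0.2 -0.2] t 23.5
```

```bash
python3 -m creep '[[[0,2,-45,0,0,0,0],[0,4,-90,0,0,0,0],[0,6,-135,0,0,0,0],[0,8,-180,0,0,0,0],[0,9,-220,0,0,0,0]]]'
python3 -m creep '[[[0,2,-40,0,0,0,0],[0,4,-80,0,0,0,0],[0,5,-120,0,0,0,0],[0,5,-153,0,0,0,0],[0,5,-153,0,0,0,0]]]'
python3 - <<'E'
from h import *
go(.466,-.288,.022,154)
s=ctrl.get_image("side");t=ctrl.get_image("top");c=lambda im,x,y,W,h:cv2.resize(im[y:y+h,x:x+W,::-1],(W*4,h*4),interpolation=cv2.INTER_CUBIC)
cv2.imwrite("pics/t8.png",t[:,:,::-1])
for n,im in(("top",t),("side",s)):
    h=cv2.cvtColor(im,cv2.COLOR_RGB2HSV);m=((h[:,:,0]>100)&(h[:,:,0]<125)&(h[:,:,1]>150)).astype(np.uint8)
    k,l,st,ce=cv2.connectedComponentsWithStats(m);print(n,[a.tolist() for a in st[1:] if a[4]>100])
    m=(((h[:,:,0]<8)|(h[:,:,0]>172))&(h[:,:,1]>130)&(h[:,:,2]>40)).astype(np.uint8);k,l,st,ce=cv2.connectedComponentsWithStats(m);print("red",[(a.tolist()) for a in st[1:] if a[4]>5])
E
```

```text
time: 24.0
position: [0.538, -0.1546, 0.1772]
tool_rot: [-0.707, -3.06, -0.0]
ft_force: [0.4, 0.0, -0.3]
grip_width: 0.135
time: 24.5
position: [0.4645, -0.2936, 0.1776]
tool_rot: [-0.72, -3.057, 0.003]
ft_force: [1.0, 0.6, -2.0]
grip_width: 0.133
row [  1.1   6.  155.6] [-0.0023 -0.0002 -0.0085] steps 3.1140961040455717 0.05890093914552618 now [ 0.4645 -0.2936  0.1776] [ 1.   0.6 -2. ] t 24.5
top [[345, 226, 56, 40, 1282], [497, 366, 15, 18, 227]]
red []
side [[422, 98, 19, 14, 188], [286, 144, 60, 28, 1452]]
red [[320, 94, 7, 16, 39]]
```

```bash
python3 -m creep '[[[0,1,5,45,0,0,0],[0,1,5,90,0,0,0],[0,1,5,130,0,0,0],[0,1,5,148,0,0,0],[0,1,5,152,0,0,0]]]'
python3 -m creep '[[[0,0,0,0,0,0,0],[0,0,0,2,0,0,0],[0,0,0,3,0,0,0],[0,0,0,3,0,0,0]]]'
python3 -m creep '[[[0,0,0,1,0,0,0],[0,0,0,2,0,0,0],[0,0,0,2,0,0,0]]]'
```

```text
time: 25.1
position: [0.4685, -0.2802, 0.0224]
tool_rot: [-0.701, -3.056, -0.002]
ft_force: [-0.2, 0.4, -0.3]
grip_width: 0.138
time: 25.5
position: [0.4705, -0.2832, 0.0233]
tool_rot: [0.705, 3.06, 0.0]
ft_force: [0.6, 0.3, -0.7]
grip_width: 0.135
time: 25.8
position: [0.4697, -0.283, 0.0204]
tool_rot: [-0.706, -3.061, -0.0]
ft_force: [-0.3, -0.2, -0.6]
grip_width: 0.135
```

```bash
python3 -m creep '[[[0,0,0,1,0,0,0],[0,0,0,2,0,0,0],[0,0,0,3,0,0,0],[0,0,0,3.4,0,0,0],[0,0,0,3.4,0,0,0]]]'
python3 -m creep '[[[0.2,0,0,0,0,0,0],[0.3,0,0,0,0,0,0],[0.3,0,0,0,0,0,0],[0.3,0,0,0,0,0,0],[0.3,0,0,0,0,0,0]]]'
python3 -m creep '[[[0.3,0,0,-5,0,0,0],[0.3,0,0,-15,0,0,0],[0.3,0,0,-40,0,0,0],[0.3,0,0,-80,0,0,0],[0.3,0,0,-125,0,0,0]]]'
python3 -m creep '[[[0.3,0,35,0,0,0,0],[0.3,0,80,0,0,0,0],[0.3,0,125,0,0,0,0],[0.3,0,170,0,0,0,0],[0.3,0,170,0,0,0,0]]]'
python3 - <<'E'
from h import *
s=ctrl.get_image("side");t=ctrl.get_image("top")
c=lambda im,x,y,W,h,k:cv2.resize(im[y:y+h,x:x+W,::-1],(W*k,h*k),interpolation=cv2.INTER_CUBIC)
cv2.imwrite("pics/m9.png",np.vstack([np.hstack([c(s,270,130,95,50,4),c(s,170,180,105,50,4)]),c(t,100,90,320,180,2)[:, :640].copy() if 0 else cv2.resize(t[90:275,90:420,::-1],(800,390))]))
E
```

```text
time: 26.3
position: [0.4697, -0.2831, 0.0169]
tool_rot: [-0.706, -3.061, -0.0]
ft_force: [-0.0, 0.2, -0.5]
grip_width: 0.139
time: 26.8
position: [0.4698, -0.2831, 0.0171]
tool_rot: [0.706, 3.061, 0.0]
ft_force: [0.2, 0.3, -0.7]
grip_width: 0.296
time: 27.3
position: [0.4689, -0.2829, 0.1433]
tool_rot: [-0.706, -3.06, 0.0]
ft_force: [0.9, -0.2, -0.4]
grip_width: 0.3
time: 27.8
position: [0.5474, -0.122, 0.1427]
tool_rot: [0.689, 3.064, 0.006]
ft_force: [0.7, 0.3, 0.3]
grip_width: 0.298
```

View pics/m9.png

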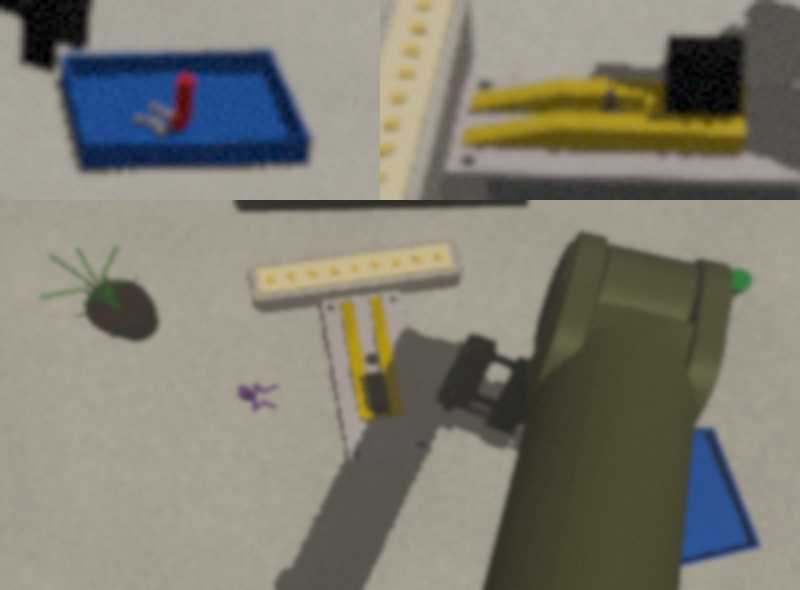

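The clip is upright in the blue tray (tab at (185,100)). The wedge lies flat on the plate around the bare pin, and the pot, purple clip and bottle cap (740,280) are where they were. The robot is touching nothing.

```bash
python3 -m creep '[[[0.3,0,0,0,0,0,0],[0.3,0,0,0,0,0,0]]]'; python3 -c "
from bench import ctrl
print(ctrl.close_job())"
```

```text
time: 28.1
position: [0.5436, -0.1322, 0.1424]
tool_rot: [0.71, 3.06, -0.0]
ft_force: [-0.5, 0.2, 0.2]
grip_width: 0.301
the job is handed in; nothing more can be done
None
```

The clip is off the pin and standing in the blue tray, and I handed the job in at about 28 s. I slid the wedge along the plate under the clip until it sprang over the pin's shoulder. I then left the wedge lying flat on the plate and carried the clip over by its red tab.

- **Forces:** the highest wrist readings during the slide were about 15 N down and 8 N along the plate. These are wrist readings at the end of each move; the forces on the clip and on the bracket themselves were not measured. From the wrist moment I estimate about 10 N on the clip.
- **Final pictures:** they show the clip upright in the tray, the wedge flat around the bare pin, and the pot, bottle and purple look-alike where they were. The robot was touching nothing.
- **Disagreements:** once loose, the clip had turned about 33° around the pin, so I turned the grasp to match. The two fixed cameras put the tray centre about 2 cm apart, which was within the tray's margin.

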